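# Snap the selector cap onto the descaled shower head

## Task

The descaled shower head needs its black selector cap back: pick the cap up, turn it so that its orange thumb tab points the same way as the shower head's handle, and press it straight down onto the white stud on the head's back until it clicks. Keep pressing after the click: the program finishes while the gripper is still holding the cap firmly pushed down against the red spring ring, not letting go. Leave everything else on the counter where it is.

Things in the scene. Friction and masses are not known exactly. Their poses are not given: they have to be found in the camera images.
- cap_mid (a point): Centre (on the axis, half-way up) of the loose black plastic selector cap: a twelve-sided knob 44 mm across flats, 34 mm high, about 60 g, standing mouth down on the counter. z points up out of its closed top, x towards its orange thumb tab. Its +y and -y sides are flat and free for gripping; only the tab sticks out, on +x.
- cap_tab (a point): Point 30 mm from the cap's axis along the cap's +x, half-way up the cap, at the orange thumb tab. The tab reaches to 36 mm from the axis, is 10 mm wide and lies 18 to 30 mm above the cap's underside.
- stud (a point): Point on the axis of the upright white stud on the shower head's back, at the height of the red spring ring's upper face when not pressed (66 mm above the counter). z is up; x points along the shower head's handle, towards the handle's end. The stud is 16 mm thick with a tapered tip 20 mm above this point.
- seat (a joint): How far the red spring ring (37 mm wide, round the stud's foot) is pushed down, in m: 0 free, 0.004 at its stop, about 2.5 N per mm. It is pushed down by the cap sitting on it. Held firmly means at least half-way down.
- nut: Loose brass hose nut, 34 mm wide, 30 mm high; origin at its underside. Leave it alone.
- washer: Loose blue plastic ring, 48 mm wide, 14 mm high; origin at its underside. Leave it alone.
- bowl: Glass salad bowl, 230 mm wide, 85 mm high; origin at its underside. Leave it alone.
- mallet: Lying hammer-shaped mallet with yellow plastic head (100 mm long, 64 mm thick) and wooden handle along its -x, 190 mm; origin under the head's centre. Leave it alone.
- bottle: Green bottle, 68 mm wide, 190 mm high; origin at its underside. Leave it alone.
- mug: Blue mug, 82 mm wide, 92 mm high; origin at its underside. Leave it alone.
- cap: The same black cap; origin at the centre of its underside, axes as for point cap_mid. Its mouth is a round hole 20 mm wide in a 4 mm thick lip at the underside, opening into a wider cavity that ends 28 mm above the underside.
- head: Chrome shower head (104 mm wide) fixed face down in a white holder (124 mm wide) on the counter; origin under the stud's axis at counter height, x along its handle. The handle is 23 mm thick, reaches 192 mm from the stud's axis and is nowhere higher than 52 mm.
- nubs (a point): Centre of the four steel spring nubs on the stud, 8.5 mm above point stud; they stand out to 24 mm across. The cap's lip meets them with its underside about 12 mm above point stud and needs about 10 N to be pushed past; resistance drops at about 7 mm, from about 4 mm the nubs pull the cap down, and at 0 mm its underside meets the red ring, which then resists again.
Things that resemble listed ones, but are neither listed nor needed, are in the scene too. Several things have the shape of the cap; the one meant has the colours described above.

How it is judged:
By the outcome, as a careful person would: the job done as asked, in the order asked, and still so for the second after the job is handed in, while the arm keeps its last pose, push and grip.
It also fails if it takes over 32 s, if anything falls off the work surface, if the arm or the gripper's body presses on something with over 40 N, if the wrist force passes 120 N, or if a joint passes its speed limit or range.

## Robot

A 6-joint arm with a two-finger parallel gripper is mounted at the origin on the work surface. World frame = base frame: x ahead of the robot, y to its left, z up, the work surface at z = 0. Lengths are in m, angles in rad, forces in N, time in s.
With the tool pointing down it reaches from about 0.275 to 1 m from the base axis. Payload 8.4 kg.
Tool frame: the origin (TCP) lies midway between the tips of the shut fingers; the grasp point (between the pads) lies 19 mm behind it; z points along the fingers, y is the line along which they close (so a half turn about z gives the same grasp; the last joint's range is limited). The gripper opens to 85 mm and grips with 20 to 120 N. Pads are 22 mm wide; open, the fingers measure 114 mm over their backs; the gripper's body (76 mm by 85 mm) begins 54 mm behind the grasp point. The pads swing forward as they close: fully open they stand 13 mm farther back than shut.
Start: joints at [-1.217, 0.353, 1.633, -0, 1.155, -0.002], TCP at [0.218, -0.586, 0.231] pointing down, gripper open.
Joint ranges: [-2.63, 2.63], [-0.92, 2.1], [0.06, 2.66], [-1.3, 4.44], [0, 2.69], [-3.02, 3.02]. Speed limits (rad/s): [2.22, 2.22, 2.79, 3.14, 3.14, 3.14].

## Interface

Orientations are given as a unit quaternion [x, y, z, w].
In Python, from plant import ctrl, cams gives the robot as it stands.
- The arm moves only by the tool arm_command, never from a script. Its argument "rows" is a list of rows, each a list of 7 numbers: the shift along the tool's x, y, z in cm, then the turn, a rotation vector about the tool's x, y, z in rad, then the gripper's target within -1 to 1 (shut at 1, half-way at 0, fully open at -1). A call has 1 to 5 rows; each row is the pose to reach, as a shift and turn from the pose commanded when the call began, along the tool's axes at that moment; what a row does not reach only later rows make up. A row lasts 1/10 s, in which the tool goes at most 50 mm and 8.59 degrees, less where a joint would pass 70% of its speed; a pose out of reach is approached as far as the arm can. A call with a gripper value outside its range is refused whole. The fingers move at their own pace and stop on an object; the grip force is fixed at half the most. Time passes only in rows, so rows that repeat a pose let the fingers close. It gives the time, the measured TCP pose, the force, the opening and the grip force at its end, in the units of the state.
- ctrl.get_state(): the state, without advancing time (a new reading comes with each control period).
- cams.get_image(name): name is "scene" or "top" or "wrist"; returns the picture (420x560x3 uint8, red, green, blue); there is no depth.
- cams.calibration(name): a dict with "vfov" (degrees; the focal length in pixels is half the picture's height over the tangent of half this angle, whatever the lens; pixels are square), "cx", "cy" (the principal point, pixels), "world_from_camera" (4x4, takes a point from camera to world coordinates). Camera axes: x right, y up, looking along -z (the intrinsics and any distortion apply to the point x, -y, -z); pixel columns grow to the right and rows downward; lengths in m; the calibration is good to about 2 mm. A picture is of the moment at which its call begins: read the wrist's pose just before it. calibration takes no time and is no camera call; for the wrist camera it gives the pose at the moment of the call.
- ctrl.close_job(): hands the job in; it is judged then, once.
The state is a dict: "time": time; "joint_pos": joint angles; "joint_velocities": joint speeds; "effort": joint torques, N m; "position": TCP position; "tcp_rot": TCP orientation; "wrist_force": force on the tool from outside, world axes, zero at the start; "torque": the same for the moment, N m; "opening": opening from 0.0 (shut) to 1.0 (fully open); "finger_force": force on a finger pad.
Only numpy, scipy, OpenCV 4.12 (cv2) and the standard library are available. Lean on these libraries where they do the work, as an engineer would, in place of code of your own. Each camera call takes 0.05 s, during which the arm holds its last target. There are 200 camera calls.

## Working session

There is one attempt and no reset: what is moved stays moved. The work goes in short steps, Python scripts to look and compute and a tool call to move; the robot and the scene stay as the last step left them, time stands still between calls to the robot, and variables do not carry over. Pictures are saved under pics/ and viewed, at most 10 in all, crops included, and the job is handed in when it is done.

Besides the shell and the picture viewer there is one more tool, called after "Call:" as name([rows], argument=value, ...), one row to a line, values as JSON. arm_command: Moves the arm, as the interface text tells. Its arguments: {"type":"object","properties":{"rows":{"type":"array","items":{"type":"array","items":{"type":"number"}}}},"required":["rows"]}

```bash
mkdir -p pics; ls; cat > h.py <<'E'
import numpy as np, cv2
from plant import ctrl, cams
def save(n,f):
    im=cams.get_image(n); cv2.imwrite('pics/'+f,im[:,:,::-1]); return im
def ray(c,u,v):
    f=210/np.tan(np.radians(c['vfov'])/2); T=np.array(c['world_from_camera'])
    pts=np.array([[[u,v]]],float); K=np.array([[f,0,c['cx']],[0,f,c['cy']],[0,0,1]])
    d=c.get('distortion',c.get('dist'))
    p=cv2.undistortPoints(pts,K,None if d is None else np.array(d,float))[0,0]
    return T[:3,3],T[:3,:3]@np.array([p[0],-p[1],-1])
def onz(c,u,v,z):
    o,d=ray(c,u,v); return o+d*(z-o[2])/d[2]
E
python3 - <<'E'
from h import *
for n in('scene','top','wrist'):
    print(n,cams.calibration(n)); 
a=save('scene','s1.png');b=save('top','t1.png')
cv2.imwrite('pics/st.png',np.vstack([a,b])[:,:,::-1][:, :]) 
print(ctrl.get_state())
E
```

```text
pics
scene {'vfov': 42.51214936443828, 'cx': 285.6810245608159, 'cy': 216.26376822949118, 'world_from_camera': array([[-0.12855311, -0.51199041,  0.84931733,  1.78544076],
       [ 0.99168762, -0.07107856,  0.10725436,  0.14323991],
       [ 0.00545504,  0.85604536,  0.51687192,  0.81212164],
       [ 0.        ,  0.        ,  0.        ,  1.        ]])}
top {'vfov': 56.042897241481654, 'cx': 272.05472603772154, 'cy': 209.232381426839, 'world_from_camera': array([[ 0.00950155,  0.98585212, -0.16734787,  0.40388162],
       [-0.99994112,  0.01024456,  0.00357713, -0.0319698 ],
       [ 0.00524092,  0.16730403,  0.98589142,  1.16033809],
       [ 0.        ,  0.        ,  0.        ,  1.        ]])}
wrist {'vfov': 69.57212463896595, 'cx': 278.31499048725215, 'cy': 215.76111826322412, 'world_from_camera': array([[ 0.34887738,  0.89479096,  0.27862828,  0.28932661],
       [-0.93716726,  0.33356088,  0.10224807, -0.55885367],
       [-0.00144885, -0.29679334,  0.95494064,  0.37183456],
       [ 0.        ,  0.        ,  0.        ,  1.        ]])}
{'time': 0.1, 'joint_pos': array([-1.21735026e+00,  3.53575876e-01,  1.63405945e+00,  2.09311053e-05,
        1.15521048e+00, -2.42702826e-03]), 'joint_velocities': array([ 0.00020823, -0.00182344, -0.001157  ,  0.00130997, -0.00026818,
       -0.00125392]), 'effort': array([-5.66693434e-04, -6.06360841e+01, -3.42822504e+01, -1.39583885e-04,
        3.98001837e-03, -1.56808608e-05]), 'position': array([ 0.21759681, -0.58543873,  0.23063877]), 'tcp_rot': array([ 9.84211573e-01,  1.76994878e-01, -9.99815699e-05, -6.18623164e-04]), 'wrist_force': array([-0.57461271, -2.20003473,  0.87733251]), 'torque': array([-0.01728143, -0.00854485, -0.03376477]), 'finger_force': 0.0, 'opening': 0.9969359093317399}
```

View pics/t1.png

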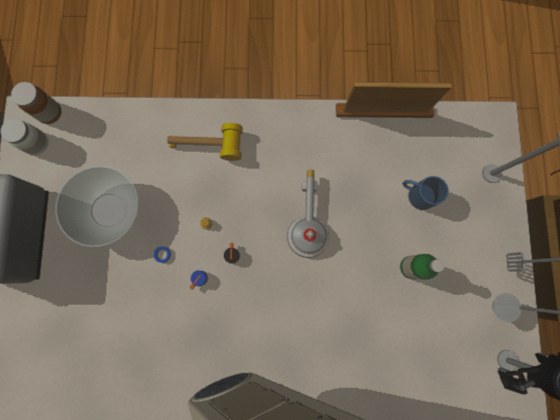

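View pics/s1.png

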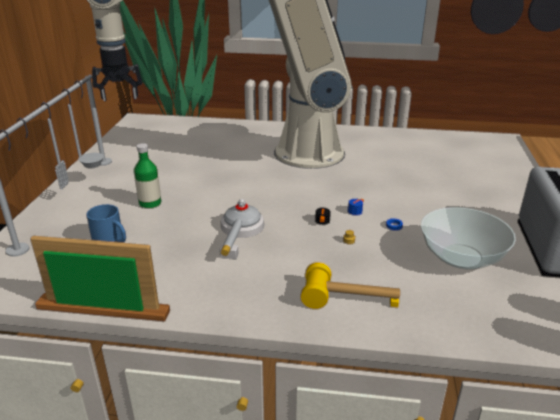

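Top view: the black cap with an orange tab is at (232,255), and its tab points up the image. A blue cap with an orange tab is at (199,279), the blue washer at (162,254) and the brass nut at (206,223). The stud with its red ring is at (310,235), and the handle runs up to (310,170). 

Lookalikes: black/orange at (232,255) top and (322,215) scene, blue at (199,279) top and (355,206) scene. I choose the black one and will check it in a crop.

```bash
python3 - <<'E'
from h import *
a=cv2.imread('pics/t1.png');b=cv2.imread('pics/s1.png')
c1=cv2.resize(a[160:300,180:340],None,fx=4,fy=4,interpolation=2)[:, :]
c2=cv2.resize(b[190:260,215:375],None,fx=4,fy=4,interpolation=2)
cv2.imwrite('pics/c1.png',cv2.resize(np.vstack([c1,c2]),(480,600)) if 0 else cv2.resize(np.vstack([c1,c2]),None,fx=.7,fy=.7))
t=cams.calibration('top');s=cams.calibration('scene')
def blob(im,m,x0,y0,x1,y1):
    mm=np.zeros_like(m);mm[y0:y1,x0:x1]=m[y0:y1,x0:x1]
    ys,xs=np.nonzero(mm);return xs.mean(),ys.mean(),len(xs),xs.min(),xs.max(),ys.min(),ys.max()
for n,im,c,box,rb in(('top',a,t,(218,236,246,270),(290,215,330,255)),('scene',b,s,(305,203,338,230),(225,190,260,215))):
    h=cv2.cvtColor(im,cv2.COLOR_BGR2HSV)
    H,S,V=h[...,0],h[...,1],h[...,2]
    ora=((H<16)&(S>150)&(V>90)); blk=(V<60); red=((H<6)|(H>172))&(S>130)&(V>70)
    o=blob(im,ora,*box);k=blob(im,blk,*box);r=blob(im,red,*rb)
    print(n,'ora',np.round(o,1),onz(c,o[0],o[1],.030 if n=='top' else .024));print(' blk',np.round(k,1),onz(c,k[0],k[1],.034 if n=='top' else .02));print(' red',np.round(r,1),onz(c,r[0],r[1],.066))
E
```

```text
top ora [230.7 249.9  35.  230.  232.  243.  258. ] [0.47684292 0.08071224 0.03      ]
 blk [231.6 255.6 129.  224.  238.  249.  262. ] [0.46050228 0.07754471 0.034     ]
 red [309.3 234.8  65.  304.  315.  229.  240. ] [ 0.5186111 -0.1402414  0.066    ]
scene ora [322.1 216.2  36.  320.  324.  209.  221. ] [0.47589182 0.08151432 0.024     ]
 blk [322.1 216.1 144.  315.  329.  208.  223. ] [0.46882542 0.08117105 0.02      ]
 red [241.4 207.   45.  236.  247.  204.  209. ] [ 0.52753306 -0.13848426  0.066     ]
```

View pics/c1.png

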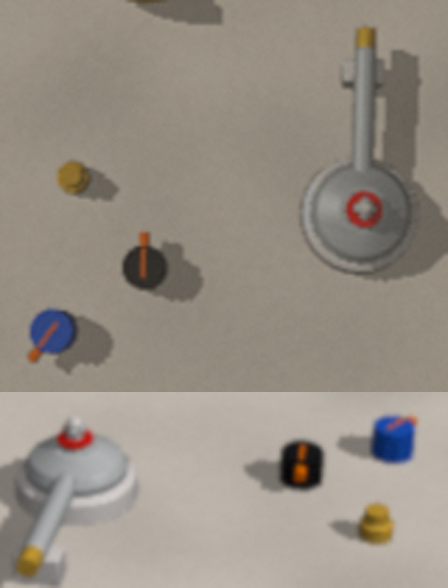

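The crop confirms it: the black cap with the orange tab is at (232,255) in the top view, and the blue one is a decoy. The cap is at about (0.462, 0.079) and the stud at about (0.52, -0.14), both in reach. Next I'll hover over the stud on the way and look.

Call:
arm_command([
  [4,-2.9,-1,0,0,0.12,-1],
  [8,-5.8,-2,0,0,0.24,-1],
  [12,-8.7,-2,0,0,0.354,-1],
  [16,-11.6,-2,0,0,0.354,-1],
  [20,-14.5,-2,0,0,0.354,-1],
])

```text
time: 0.6
position: [0.3553, -0.3785, 0.2512]
tcp_rot: [1.0, 0.001, -0.0, -0.0]
wrist_force: [1.0, -0.3, -0.2]
opening: 1.0
finger_force: 0.0
```

Call:
arm_command([
  [2.8,-4,0,0,0,0,-1],
  [5.6,-8,0,0,0,0,-1],
  [8.4,-12,0,0,0,0,-1],
  [11.2,-16,0,0,0,0,-1],
  [14,-20,0,0,0,0,-1],
])

```text
time: 1.1
position: [0.495, -0.1781, 0.2512]
tcp_rot: [1.0, 0.001, -0.0, 0.0]
wrist_force: [0.3, 0.0, -0.1]
opening: 1.0
finger_force: 0.0
```

Call:
arm_command([
  [2,-3,1,0,0,0,-1],
  [2,-3.5,1,0,0,0,-1],
  [2,-3.5,1,0,0,0,-1],
])

```text
time: 1.4
position: [0.5139, -0.144, 0.2407]
tcp_rot: [1.0, 0.002, -0.001, -0.0]
wrist_force: [-0.4, 0.4, 0.0]
opening: 0.999
finger_force: 0.0
```

```bash
python3 - <<'E'
from h import *
c=cams.calibration('wrist'); im=save('wrist','w1.png'); np.save('w1.npy',c,allow_pickle=True)
print(ctrl.get_state()['position'],c['world_from_camera'][:3,3])
E
```

```text
[ 0.51377365 -0.14497886  0.24104884] [ 0.59064134 -0.14343246  0.38188538]
```

View pics/w1.png

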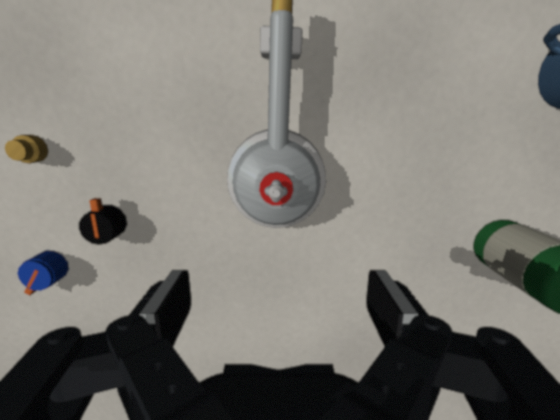

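The wrist view shows the red ring and stud at (276,188), the handle running up to its gold end at (283,3), and the black cap at (102,224) with its tab at (96,205).

```bash
python3 - <<'E'
from h import *
c=np.load('w1.npy',allow_pickle=True).item(); im=cv2.imread('pics/w1.png')
h=cv2.cvtColor(im,cv2.COLOR_BGR2HSV);H,S,V=[h[...,i].astype(int) for i in range(3)]
red=(((H<6)|(H>172))&(S>130)&(V>70)).astype(np.uint8); red[:, :230]=0;red[:,330:]=0
cn=max(cv2.findContours(red,0,1)[0],key=cv2.contourArea); e=cv2.fitEllipse(cn);print('ring',e)
P=onz(c,*e[0],.066);print('stud',P)
e0=onz(c,e[0][0]-e[1][0]/2,e[0][1],.066);e1=onz(c,e[0][0]+e[1][0]/2,e[0][1],.066);print('width',np.linalg.norm(e1-e0))
# handle edges per row
g=cv2.GaussianBlur(cv2.cvtColor(im,6),(3,3),0).astype(int)
pts=[]
for v in list(range(12,24,2))+list(range(62,130,4)):
    row=np.abs(np.diff(g[v,255:315])); m=np.nonzero(row>12)[0]
    # low-saturation handle vs tan counter
    s=S[v,255:315]; 
    if v%8==0: print(v,g[v,262:300:2].tolist(),S[v,262:300:2].tolist())
E
```

```text
ring ((275.9069519042969, 188.35494995117188), (31.52376937866211, 31.724407196044922), 86.77922058105469)
stud [ 0.52246733 -0.14104768  0.066     ]
width 0.03356040833946561
16 [161, 162, 162, 159, 144, 138, 154, 165, 158, 145, 138, 125, 110, 95, 83, 109, 153, 162, 162] [19, 20, 18, 19, 11, 6, 5, 6, 6, 7, 6, 6, 7, 8, 6, 14, 19, 18, 19]
```

```bash
python3 - <<'E'
from h import *
c=np.load('w1.npy',allow_pickle=True).item(); im=cv2.imread('pics/w1.png')
h=cv2.cvtColor(cv2.GaussianBlur(im,(3,3),0),cv2.COLOR_BGR2HSV);S=h[...,1].astype(int)
Q=[]
for v in list(range(13,24))+list(range(62,125,3)):
    xs=np.nonzero(S[v,262:300]<13)[0]+262; Q.append(np.r_[onz(c,(xs[0]+xs[-1])/2,v,.04),xs[-1]-xs[0]])
Q=np.array(Q);print(np.round(Q[::4],4))
vx,vy,x0,y0=cv2.fitLine(Q[:,:2].astype(np.float32),cv2.DIST_HUBER,0,.01,.01).ravel()
if vx<0:vx,vy=-vx,-vy
print('yaw',np.degrees(np.arctan2(vy,vx)),'y at x=.5225',y0+vy/vx*(.5225-x0))
# end of handle
p=np.array([.5225,-.141]);q=Q[:6,:2].mean(0);print('yaw stud->end',np.degrees(np.arctan2(*(q-p)[::-1])))
E
```

```text
[[ 0.6919 -0.1454  0.04   16.    ]
 [ 0.6885 -0.1455  0.04   22.    ]
 [ 0.685  -0.1455  0.04   22.    ]
 [ 0.6457 -0.1447  0.04   22.    ]
 [ 0.6344 -0.1438  0.04   20.    ]
 [ 0.6229 -0.1433  0.04   21.    ]
 [ 0.6111 -0.1428  0.04   20.    ]
 [ 0.5991 -0.1429  0.04   20.    ]]
yaw -1.7641445 y at x=.5225 -0.14037791
yaw stud->end -1.4668518054967687
```

Call:
arm_command([
  [-1,-4.7,1,0,0,0,-1],
  [-2,-9.4,2,0,0,0,-1],
  [-3,-14,4,0,0,0,-1],
  [-4,-18.5,6,0,0,0,-1],
  [-5.2,-22.2,8,0,0,0,-1],
])

```text
time: 1.95
position: [0.4617, 0.0773, 0.1613]
tcp_rot: [1.0, -0.0, 0.001, -0.0]
wrist_force: [0.1, 0.5, -0.2]
opening: 1.0
finger_force: 0.0
```

Call:
arm_command([
  [0,0,0,0,0,0,-1],
  [0,0,0,0,0,0,-1],
])

```text
time: 2.15
position: [0.4616, 0.0763, 0.1613]
tcp_rot: [1.0, 0.001, -0.0, 0.0]
wrist_force: [-0.1, -0.7, -0.6]
opening: 0.998
finger_force: 0.0
```

```bash
python3 - <<'E'
from h import *
c=cams.calibration('wrist'); im=save('wrist','w2.png'); np.save('w2.npy',c,allow_pickle=True)
print(ctrl.get_state()['position'],c['world_from_camera'][:3,3])
E
```

```text
[0.46239743 0.07581851 0.16182826] [0.53814837 0.07686141 0.30258784]
```

View pics/w2.png

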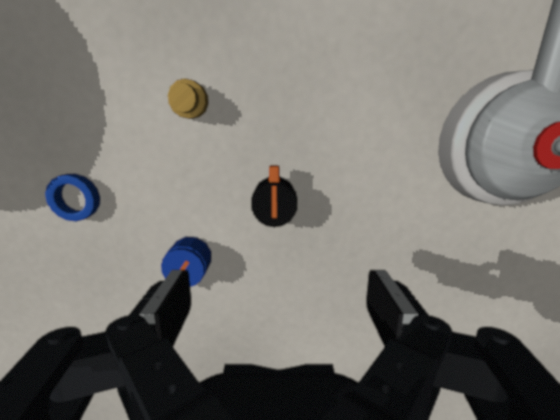

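The black cap's top is at about (274,205), with its tab at (274,172). The blue cap at (187,262) is close to the left finger, so I'll work out the clearance.

```bash
python3 - <<'E'
from h import *
c=np.load('w2.npy',allow_pickle=True).item(); im=cv2.imread('pics/w2.png')
h=cv2.cvtColor(im,cv2.COLOR_BGR2HSV);H,S,V=[h[...,i].astype(int) for i in range(3)]
w=np.zeros(H.shape,bool);w[155:235,240:305]=1
ora=(H<16)&(S>140)&(V>80)&w
ys,xs=np.nonzero(ora); vx,vy,x0,y0=cv2.fitLine(np.c_[xs,ys].astype(np.float32),2,0,.01,.01).ravel()
print('ora',xs.min(),xs.max(),ys.min(),ys.max())
A=onz(c,x0+vx/vy*(170-y0),170,.03);B=onz(c,x0+vx/vy*(210-y0),210,.034);print('tab',A,'line',B,'yaw',np.degrees(np.arctan2(*(A-B)[1::-1])))
for v in(168,172,176,190,200,210): 
    q=xs[ys==v]; print(v,q.mean() if len(q) else None,len(q))
blk=((V<50)&w)|ora; ys,xs=np.nonzero(blk&(np.arange(420)[:,None]>178))
pts=np.c_[xs,ys];print('blk bbox',pts.min(0),pts.max(0))
# bottom (near) edge = top face near edge? left/right extremes at z .034 ; far edge base
l,r=pts[:,0].min(),pts[:,0].max(); vm=ys[(xs==l)|(xs==r)].mean();print('L,R',onz(c,l-.5,vm,.034),onz(c,r+.5,vm,.034))
print('near top edge',onz(c,274,pts[:,1].max()+.5,.034), 'far bottom', onz(c,274,pts[:,1].min(),.0), onz(c,274,pts[:,1].min(),.034))
bl=(H>105)&(H<130)&(S>120)&(V>50); bl[:220]=0; bl[:, :140]=0;bl[:,230:]=0
ys,xs=np.nonzero(bl);print('blue',xs.min(),xs.max(),ys.min(),ys.max(),onz(c,187,265,.034),onz(c,210,255,.034))
E
```

```text
ora 268 279 166 217
tab [0.49652265 0.08072306 0.03      ] line [0.46012504 0.08100384 0.034     ] yaw -0.44199277901854994
168 274.0 9
172 274.0 9
176 273.5 10
190 273.5 6
200 273.5 6
210 273.5 6
blk bbox [252 179] [296 225]
L,R [0.4672295 0.1011576 0.034    ] [0.46735956 0.05984994 0.034     ]
near top edge [0.44495851 0.08052676 0.034     ] far bottom [0.48284988 0.08094077 0.        ] [0.48906345 0.0804824  0.034     ]
blue 162 206 238 285 [0.40373704 0.16583342 0.034     ] [0.41450521 0.14261007 0.034     ]
```

The cap is at (0.467, 0.0805) with yaw about 0. Its top measures 44 mm across, which matches, and the blue cap is clear of the fingers. I'll descend and grip.

Call:
arm_command([
  [0.3,-0.3,4,0,0,0,-1],
  [0.5,-0.45,8,0,0,0,-1],
  [0.5,-0.45,11.5,0,0,0,-1],
  [0.5,-0.45,14,0,0,0,-1],
  [0.5,-0.45,15.4,0,0,0,-1],
])

```text
time: 2.7
position: [0.4672, 0.0794, 0.006]
tcp_rot: [1.0, -0.0, -0.0, 0.0]
wrist_force: [-0.6, -0.2, 1.1]
opening: 0.997
finger_force: 0.0
```

Call:
arm_command([
  [0,0,0,0,0,0,-1],
  [0,0,0,0,0,0,1],
  [0,0,0,0,0,0,1],
  [0,0,0,0,0,0,1],
  [0,0,0,0,0,0,1],
])

```text
time: 3.2
position: [0.4679, 0.0813, 0.0087]
tcp_rot: [1.0, 0.001, 0.001, -0.0]
wrist_force: [-1.0, -3.2, 10.9]
opening: 0.499
finger_force: 60.0
```

Call:
arm_command([
  [0,0,0,0,0,0,1],
  [0,0,0,0,0,0,1],
  [0,0,0,0,0,0,1],
  [0,0,0,0,0,0,1],
  [0,0,0,0,0,0,1],
])

```text
time: 3.7
position: [0.4679, 0.0813, 0.0087]
tcp_rot: [1.0, 0.001, 0.001, 0.0]
wrist_force: [-0.3, -4.5, 10.6]
opening: 0.502
finger_force: 60.0
```

Gripped, with the opening at 0.50 and the underside about 8.7 mm below the TCP. I'll lift and carry it over the stud.

Call:
arm_command([
  [0,0,-3,0,0,0,1],
  [0,0,-7,0,0,0,1],
  [0,0,-11,0,0,0,1],
  [0.8,3,-14,0,0,0,1],
  [2,7.5,-14,0,0,0.028,1],
])

```text
time: 4.2
position: [0.4899, 0.0071, 0.1524]
tcp_rot: [1.0, -0.012, 0.004, -0.0]
wrist_force: [0.8, -0.4, -1.3]
opening: 0.501
finger_force: 62.1
```

Call:
arm_command([
  [1,4.2,0,0,0,0,1],
  [2,8.4,0,0,0,0,1],
  [2.8,11.8,0,0,0,0,1],
  [3.1,14,0,0,0,0,1],
  [3.1,14.7,0,0,0,0,1],
])

```text
time: 4.7
position: [0.5145, -0.1435, 0.148]
tcp_rot: [1.0, -0.014, 0.001, 0.0]
wrist_force: [-0.8, -0.4, -0.8]
opening: 0.497
finger_force: 62.1
```

Call:
arm_command([
  [0,0,0,0,0,0,1],
  [0,0,0,0,0,0,1],
  [0,0,0,0,0,0,1],
])

```text
time: 5.0
position: [0.5139, -0.1402, 0.1474]
tcp_rot: [1.0, -0.013, -0.0, -0.0]
wrist_force: [-0.9, -0.6, -0.9]
opening: 0.496
finger_force: 62.1
```

```bash
python3 - <<'E'
from h import *
c=cams.calibration('wrist'); s=ctrl.get_state(); im=save('wrist','w3.png'); np.save('w3.npy',c,allow_pickle=True)
print(s['position'],s['tcp_rot'],s['wrist_force'],s['joint_pos'],c['world_from_camera'][:3,3])
a=save('scene','s3.png')
b=cv2.resize(a[150:270,190:310,::-1],(480,480),interpolation=2)
cv2.imwrite('pics/m3.png',np.hstack([cv2.resize(im[60:340,140:420,::-1],(320,320)),cv2.resize(b,(320,320))]))
E
```

```text
[ 0.51391375 -0.14018593  0.14738126] [ 9.99921288e-01 -1.25458596e-02 -7.35481415e-05 -1.19088527e-04] [-0.94778844 -0.64873817 -0.8818272 ] [-2.69242185e-01  3.10857212e-01  1.90736247e+00  2.41960713e-04
  9.23575732e-01  1.32650060e+00] [ 0.59038688 -0.14183898  0.28866485]
```

View pics/m3.png

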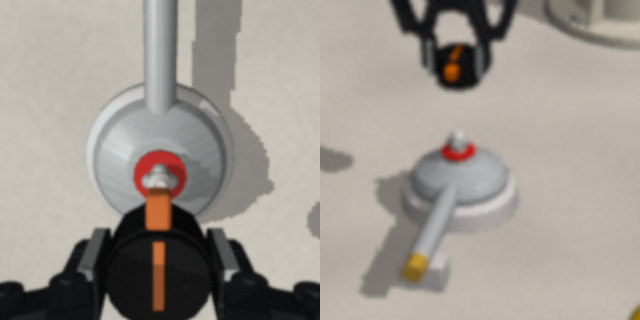

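The cap is held level, with its tab towards the handle. The red ring's far part is visible ahead of the tab, in full-frame pixels around (278,212). I'll measure the ring and the held cap in this one frame.

```bash
python3 - <<'E'
from h import *
c=np.load('w3.npy',allow_pickle=True).item(); im=cv2.imread('pics/w3.png')
h=cv2.cvtColor(im,cv2.COLOR_BGR2HSV);H,S,V=[h[...,i].astype(int) for i in range(3)]
z=.1474-.0087
red=((H<5)|(H>172))&(S>150)&(V>70); red[:180]=0;red[235:]=0
n,lab,st,ce=cv2.connectedComponentsWithStats(red.astype(np.uint8)); 
ys,xs=np.nonzero(red&(np.abs(np.arange(560)-278)<40)[None]); print('red',xs.min(),xs.max(),ys.min(),ys.max())
P=[]
for u in range(xs.min()+3,xs.max()-2): 
    P.append(onz(c,u,ys[xs==u].min()-.5,.066)[:2])
for v in range(200,220,2):
    q=xs[ys==v]
    if len(q): print(v,q.min(),q.max(),onz(c,(q.min()+q.max())/2,v,.066)[1],onz(c,q.max()+.5,v,.066)[1]-onz(c,q.min()-.5,v,.066)[1])
P=np.array(P);A=np.c_[2*P,np.ones(len(P))];s=np.linalg.lstsq(A,(P**2).sum(1),rcond=None)[0];print('circle from far edge',s[:2],np.sqrt(s[2]+s[0]**2+s[1]**2))
ora=(H>=5)&(H<16)&(S>140)&(V>80); ora[:200]=0
ys,xs=np.nonzero(ora&(np.abs(np.arange(560)-278)<20)[None]);print('ora',xs.min(),xs.max(),ys.min(),ys.max())
for v in range(ys.min(),ys.max(),8):
    q=xs[ys==v]
    if len(q): print(v,q.mean(),len(q),'stripe pt',onz(c,q.mean(),v,z+.034)[:2])
blk=V<45
for v in(270,280,290,300,310,320,330): print(v,''.join('#' if b else ('o' if o else '.') for b,o in zip(blk[v,220:340:2],ora[v,220:340:2])),onz(c,278,v,z+.034)[:2])
E
```

```text
red 257 301 192 232
200 262 297 -0.14123985406376247 -0.027317223061448792
202 261 298 -0.1412032253647234 -0.028893347111767498
204 260 299 -0.14116644774372578 -0.030475879489358065
206 259 300 -0.14112952029070755 -0.032064859357074205
208 258 301 -0.14109244208817634 -0.03366032619753288
210 258 301 -0.14105521221113348 -0.03372917547237969
212 258 301 -0.14101782972699706 -0.0337983069749271
214 258 301 -0.14098029369552412 -0.03386772244410556
216 257 301 -0.14055695030667684 -0.034708786549577264
218 258 301 -0.14090475719081705 -0.03400741230980078
circle from far edge [ 0.52272295 -0.14094209] 0.01731239733915633
ora 267 289 225 331
225 278.5 14 stripe pt [ 0.55041017 -0.14087735]
233 278.5 22 stripe pt [ 0.54695196 -0.14079312]
241 278.0 23 stripe pt [ 0.54344033 -0.14050132]
249 278.0 23 stripe pt [ 0.53986379 -0.14041246]
257 278.0 23 stripe pt [ 0.53622577 -0.14032206]
273 278.0 11 stripe pt [ 0.52875885 -0.14013653]
281 278.5 12 stripe pt [ 0.52492136 -0.14025656]
289 278.0 11 stripe pt [ 0.5210261 -0.1399444]
297 278.5 10 stripe pt [ 0.51705025 -0.14006486]
305 278.5 10 stripe pt [ 0.5130077 -0.1399664]
313 278.5 10 stripe pt [ 0.50889122 -0.13986614]
321 278.5 10 stripe pt [ 0.50469876 -0.13976403]
329 278.5 10 stripe pt [ 0.50042819 -0.13966002]
270 .....#######################....######################...... [ 0.53017873 -0.14017181]
280 ...#######################.oooooo#######################.... [ 0.52540931 -0.14005331]
290 ..#########################ooooo.#########################.. [ 0.52053365 -0.13993216]
300 .##########################ooooo.########################... [ 0.51554816 -0.13980829]
310 ###########################ooooo.########################### [ 0.51044908 -0.1396816 ]
320 ######..###################ooooo.##################...###### [ 0.50523248 -0.13955198]
330 #####.......###############ooooo###############........##### [ 0.49989427 -0.13941934]
```

Call:
arm_command([
  [0.5,0.05,1,0,0,0,1],
  [0.9,0.08,2.5,0,0,0,1],
  [0.9,0.08,4.4,0,0,0,1],
  [0.9,0.08,4.4,0,0,0,1],
  [0.9,0.08,4.4,0,0,0,1],
])

```text
time: 5.6
position: [0.5226, -0.1421, 0.1023]
tcp_rot: [1.0, -0.013, -0.001, -0.0]
wrist_force: [0.4, 0.6, -1.4]
opening: 0.497
finger_force: 62.1
```

```bash
python3 - <<'E'
from h import *
s=ctrl.get_state(); print(s['position'],s['wrist_force'])
a=save('scene','s4.png'); w=save('wrist','w4.png')
b=cv2.resize(a[160:240,200:280,::-1],(400,400),interpolation=2)
cv2.imwrite('pics/m4.png',np.hstack([cv2.resize(w[100:380,140:420,::-1],(400,400)),b]))
E
```

```text
[ 0.52263513 -0.14207741  0.10232191] [ 0.36902046  0.61317977 -1.41663423]
```

View pics/m4.png

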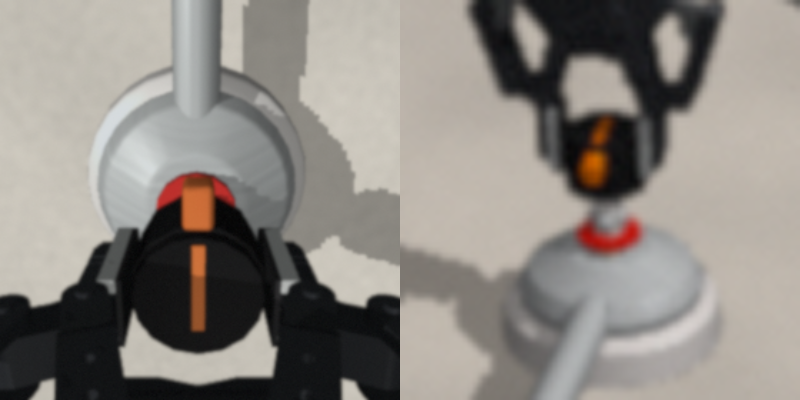

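The cap sits over the stud tip in both views: the cap at about (200,290) in the left crop and (603,155) in the right, directly above the stud at (607,212). I'll descend, with about 1 mm of y correction.

Call:
arm_command([
  [0,-0.08,0.4,0,0,0,1],
  [0,-0.08,0.8,0,0,0,1],
  [0,-0.08,1.1,0,0,0,1],
  [0,-0.08,1.3,0,0,0,1],
  [0,-0.08,1.4,0,0,0,1],
])

```text
time: 6.2
position: [0.5234, -0.1416, 0.0892]
tcp_rot: [1.0, -0.013, 0.0, 0.0]
wrist_force: [0.6, 0.0, -0.1]
opening: 0.497
finger_force: 62.2
```

The underside is below the stud tip with no contact force, so the stud is in the mouth. Pressing on.

Call:
arm_command([
  [0,0,0.2,0,0,0,1],
  [0,0,0.4,0,0,0,1],
  [0,0,0.6,0,0,0,1],
  [0,0,0.8,0,0,0,1],
  [0,0,0.9,0,0,0,1],
])

```text
time: 6.7
position: [0.5246, -0.1418, 0.0811]
tcp_rot: [1.0, -0.013, 0.002, 0.0]
wrist_force: [3.5, 2.0, 3.8]
opening: 0.496
finger_force: 62.6
```

Call:
arm_command([
  [0,0,0.1,0,0,0,1],
  [0,0,0.2,0,0,0,1],
  [0,0,0.3,0,0,0,1],
  [0,0,0.4,0,0,0,1],
  [0,0,0.5,0,0,0,1],
])

```text
time: 7.2
position: [0.5232, -0.1415, 0.0749]
tcp_rot: [1.0, -0.013, 0.0, 0.0]
wrist_force: [3.6, 0.1, 0.3]
opening: 0.494
finger_force: 62.1
```

Call:
arm_command([
  [0,0,0.15,0,0,0,1],
  [0,0,0.3,0,0,0,1],
  [0,0,0.45,0,0,0,1],
  [0,0,0.6,0,0,0,1],
  [0,0,0.7,0,0,0,1],
])

```text
time: 7.7
position: [0.5234, -0.1416, 0.0703]
tcp_rot: [1.0, -0.013, 0.0, 0.0]
wrist_force: [-5.8, 3.7, 38.7]
opening: 0.494
finger_force: 66.1
```

Call:
arm_command([
  [0,0,0,0,0,0,1],
  [0,0,0,0,0,0,1],
  [0,0,0,0,0,0,1],
  [0,0,0,0,0,0,1],
  [0,0,0,0,0,0,1],
])

```text
time: 8.2
position: [0.5234, -0.1416, 0.0704]
tcp_rot: [1.0, -0.013, 0.0, 0.0]
wrist_force: [-4.2, 2.6, 27.6]
opening: 0.494
finger_force: 65.4
```

The ring is at its stop, with 4.5 mm of travel and 28 N. I'll ease off slightly and verify.

Call:
arm_command([
  [0,0,-0.05,0,0,0,1],
  [0,0,-0.08,0,0,0,1],
  [0,0,-0.08,0,0,0,1],
  [0,0,-0.08,0,0,0,1],
  [0,0,-0.08,0,0,0,1],
])

```text
time: 8.7
position: [0.5234, -0.1416, 0.0706]
tcp_rot: [1.0, -0.013, 0.0, 0.0]
wrist_force: [-2.5, 1.5, 21.1]
opening: 0.496
finger_force: 64.2
```

```bash
python3 - <<'E'
from h import *
a=save('scene','s5.png'); w=save('wrist','w5.png')
for i in range(6): cams.get_image('top')
s=ctrl.get_state(); print(s['time'],s['position'],s['wrist_force'],s['finger_force'])
b=cv2.resize(a[160:240,200:280,::-1],(400,400),interpolation=2)
cv2.imwrite('pics/m5.png',np.hstack([cv2.resize(w[100:380,140:420,::-1],(400,400)),b]))
E
```

```text
9.1 [ 0.52335982 -0.14158303  0.07057066] [-1.02727649  2.27388128 18.90935329] 64.21362658962607
```

View pics/m5.png

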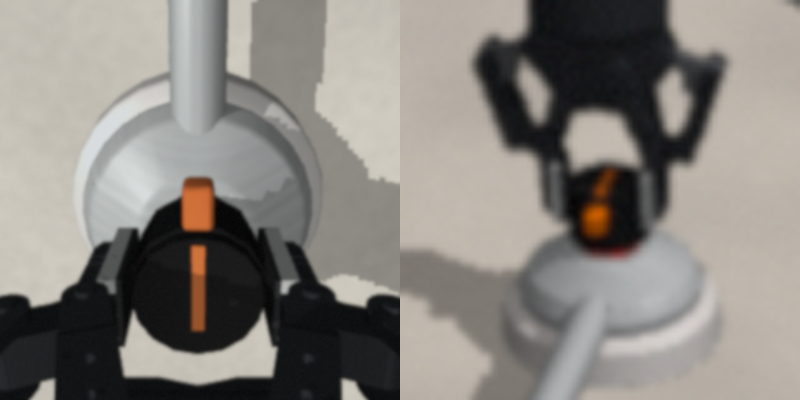

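The cap sits on the red ring, which shows only as a sliver at (610,250) in the right crop. The tab is in line with the handle, the cap hasn't slipped in the grip, and the push holds steady at 19 N.

```bash
python3 -c "
from plant import ctrl
print(ctrl.close_job())"
```

```text
the job is handed in; nothing more can be done
None
```

The black cap is clicked onto the stud with its tab in line with the handle. I handed the job in at about 9 s, with the gripper still holding it pressed on the red ring at about 19 N; the result of the judging was not shown.

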